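# Clear the label camera's pad and present the next slide

### The arm

A 6-joint arm with a two-finger parallel gripper is mounted at the origin on the work surface. World frame = base frame: x ahead of the robot, y to its left, z up, the work surface at z = 0. Lengths are in m, angles in rad, forces in N, time in s.
With the tool pointing down it reaches from about 0.4 to 0.825 m from the base axis. Payload 7 kg.
Tool frame: the origin (TCP) lies on the centre line of the jaws, within the pads' length; the fingertips stand 22 mm ahead of it and the grasp point (between the pads) lies 3 mm ahead of it; z points along the fingers, y is the line along which they close (so a half turn about z gives the same grasp; the last joint's range is limited). The gripper opens to 88 mm and grips with 3 to 60 N. Pads are 19 mm wide; open, the fingers measure 130 mm over their backs; the gripper's body (78 mm by 193 mm) begins 47 mm behind the grasp point.
Start: joints at [1.446, 0.359, 0.012, 0, -1.224, -0.288], TCP at [0.271, 0.618, 0.249] pointing down, gripper open.
Joint ranges: [-3.07, 3.07], [-1.43, 2.12], [-1.02, 1.25], [-3.03, 1.67], [-3.05, -0], [-3.03, 3.03]. Speed limits (rad/s): [2.39, 2.39, 3.01, 3.14, 3.14, 3.14].

### API

Orientations are given as [roll, pitch, yaw] about the fixed x, y, z axes, in that order (R = Rz(yaw) Ry(pitch) Rx(roll)).
In Python, from station import monitor, viewer, order gives the robot as it stands. The module is installed in compiled form; this text tells all that it offers.
- The arm moves only by the tool servo_tool, never from a script. Its argument "targets" is a list of rows, each an object with "angular": the turn, a rotation vector about the tool's x, y, z in degrees, a list of three; "xyz": the shift along the tool's x, y, z in cm, a list of three; "claw": the finger opening in cm, from 0 to 8.76. A call has 1 to 20 rows; each row shifts and turns the commanded pose from where the row before left it, along the tool's axes as they then stand; what a row does not reach is not made up. A row lasts 1/10 s, in which the tool goes at most 50 mm and 8.59 degrees, less where a joint would pass 70% of its speed; a pose out of reach is approached as far as the arm can. A call is refused whole if a number of a shift passes 5 or a number of a turn 8.59, either way. A call with a gripper value outside its range is refused whole. The fingers move at their own pace and stop on an object; "force" is the grip in N (left out, the last holds). Time passes only in rows, so rows that do not move let the fingers close. It gives the time, the measured TCP pose, the force, the opening and the grip force at its end, in the units of the state.
- monitor.get_state(): the state, without advancing time (a new reading comes with each control period).
- viewer.grab_frame(name): name is "scene" or "top" or "wrist"; returns a dict with "color" (420x560x3 uint8, blue, green, red), "fovy" (degrees; the focal length in pixels is half the picture's height over the tangent of half this angle, whatever the lens; pixels are square), "cx", "cy" (the principal point, pixels), "k1" (the pictures are not rectified: a ray, as slopes to the right and down, at radius r is drawn at 1 + k1 r^2 times it, then the intrinsics apply), "R" (3x3) and "t" (3): a world point X has camera coordinates R X + t. Camera axes: x right, y down, z forward; pixel columns grow to the right and rows downward; lengths in m; the calibration is good to about 2 mm. A picture is of the moment at which its call begins. There is no depth.
- order.job_done(): hands the job in; it is judged then, once.
The state is a dict: "t": time; "q": joint angles; "qd": joint speeds; "joint_efforts": joint torques, N m; "eef_pos": TCP position; "ee_rot": TCP orientation; "force": force on the tool from outside, world axes, zero at the start; "moment": the same for the moment, N m; "width": finger opening in m; "gripper_force": force on a finger pad.
Only numpy, scipy, OpenCV 4.12 (cv2) and the standard library are available. Lean on these libraries where they do the work, as an engineer would, in place of code of your own. Each camera call takes 0.05 s, during which the arm holds its last target. There are 200 camera calls.

### The job

Clear the orange slide box off the label camera's pad: put it into the open drawer and push the drawer fully shut. Then take the glass slide out of its rack by its clear part, find its frosted end by the corner notch, and hold the frosted end over the middle of the pad, about 10 cm up, turned at least half way over (45 degrees or more) so that the label faces up to the camera overhead. Finish while still holding the slide there, still; leave the bottle, jar and marker where they are.

Things in the scene. Friction and masses are not known exactly. Their poses are not given: they have to be found in the camera images.
- slide_box_center (a point): Centre of the closed orange slide box, 70 (its x) x 46 (its y) x 28 (z) mm, 120 g, lying flat on the pad with a white label on its lid. x runs along its length.
- pad_center (a point): Centre of the top of the camera pad: a black rubber square, 110 x 110 mm, 2 mm thick, with a yellow border and a small white cross in the middle. Fixed flat on the bench; the camera looks straight down at it from high above.
- cab_drawer0 (a joint): Drawer opening in m: 0 = fully shut (it stops there), about 0.15 = open as at the start. It slides easily (about 1 N) and stays where it is left.
- cab_drawer0_handle (a point): Middle of the drawer's steel bar handle: horizontal, 100 mm long, 52 mm above the bench, 35 mm in front of the drawer's blue front (15 mm thick, top edge 77 mm above the bench). x points into the cabinet, the way the drawer shuts. The grey cabinet is fixed, 200 mm wide, 90 mm high; its front edge lies 50 mm behind the shut handle.
- drawer_floor (a point): Centre of the drawer's inner floor, 22 mm above the bench; moves with the drawer. x points into the cabinet. The tray inside is 195 (x) x 158 (y) mm, its walls 46 mm high; the handle is 153 mm to -x. Only the part outside the cabinet is open to above: at the start the front 130 to 150 mm.
- rack_slot (a point): Centre of the slot floor of the blue slide rack, fixed on the bench, 115 (x) x 56 (y) mm. The slot, 10 mm wide and 79 mm long along x, is open at the top; its walls end 18 mm above the bench, its floor lies 6 mm above the bench.
- slide_center (a point): Centre of the glass slide: clear plate 76 (x) x 8 (y, thickness) x 38 (z) mm, 40 g, standing on its long edge in the rack slot, top edge 44 mm above the bench, z up. Its last 18 mm at +x is the frosted white end, with an 8 x 8 mm notch in the upper corner (+x, +z). The rack may be turned any way round. Grip the clear part, e.g. across the 8 mm at the middle.
- slide_label (a point): Middle of the slide's frosted end, 29 mm from the slide's centre along its x; same axes. The label (green with dark bars) is only on the frosted end's +y face and looks along +y: seen from the label's side with the notch at the top, the notch is at the left.
- reagent: Amber bottle with a red cap, 44 mm across, 85 mm tall; leave it alone. Origin at the middle of its base.
- jar: Small clear jar with a yellow cap, 40 mm across, 45 mm tall; leave it alone. Origin at the middle of its base.
- marker: White marker pen with a green cap, 130 x 15 mm, lying on the bench; leave it alone. Origin on its underside, x along it. (A fixed grey mini centrifuge, 130 to 200 mm high, stands beyond it, outside the work area.)

How it is judged:
By the outcome, as a careful person would: the job done as asked, in the order asked, and still so for the second after the job is handed in, while the arm keeps its last pose, push and grip.
It also fails if it takes over 64 s, if anything falls off the work surface, if the arm or the gripper's body presses on something with over 40 N, if the wrist force passes 120 N, or if a joint passes its speed limit or range.

## Working session

There is one attempt and no reset: what is moved stays moved. The work goes in short steps, Python scripts to look and compute and a tool call to move; the robot and the scene stay as the last step left them, time stands still between calls to the robot, and variables do not carry over. Pictures are saved under pics/ and viewed, at most 10 in all, crops included, and the job is handed in when it is done.

Besides the shell and the picture viewer there is one more tool, called after ">>>" by a JSON object that holds its "fn" and its "kwargs". servo_tool: Moves the arm, as the interface text tells. Its arguments: {"type":"object","properties":{"targets":{"type":"array"},"force":{"type":"number"}},"required":["targets"]}

```bash
mkdir -p pics
cat > h.py <<'E'
import numpy as np, cv2
from station import monitor, viewer, order
from scipy.spatial.transform import Rotation as Ro
def grab(n,f=None):
    d=viewer.grab_frame(n)
    if f: cv2.imwrite('pics/'+f,d['color'])
    return d
def ray(d,px):
    px=np.atleast_2d(px).astype(float)
    f=d['color'].shape[0]/2/np.tan(np.radians(d['fovy'])/2)
    p=(px-[d['cx'],d['cy']])/f
    u=p.copy()
    for _ in range(20): u=p/(1+d['k1']*(u**2).sum(1,keepdims=True))
    R=np.array(d['R']);t=np.array(d['t'])
    return -R.T@t, np.c_[u,np.ones(len(u))]@R
def plane(d,px,z):
    o,v=ray(d,px); return o+v*((z-o[2])/v[:,2])[:,None]
def proj(d,X):
    c=np.atleast_2d(X)@np.array(d['R']).T+np.array(d['t']); u=c[:,:2]/c[:,2:]
    f=d['color'].shape[0]/2/np.tan(np.radians(d['fovy'])/2)
    return u*(1+d['k1']*(u**2).sum(1,keepdims=True))*f+[d['cx'],d['cy']]
E
python3 - <<'E'
from h import *
for n in ['scene','top']:
    d=grab(n,n+'0.png'); print(n,d['fovy'],d['k1'],d['cx'],d['cy'],-np.array(d['R']).T@d['t'],np.array(d['R']).round(2).tolist())
print(monitor.get_state())
E
```

```text
scene 42.713649894565414 -0.1238117891205116 281.55343115915423 196.34141573055825 [ 1.02230835 -0.73635215  0.90179918] [[0.87, 0.5, -0.01], [0.35, -0.62, -0.7], [-0.36, 0.6, -0.71]]
top 45.838398226824204 -0.14805158947025102 278.17617226534924 211.74260003172054 [ 0.44684404 -0.02604387  1.19233143] [[-0.03, -1.0, -0.01], [-0.99, 0.03, -0.14], [0.14, 0.01, -0.99]]
{'t': 0.1, 'q': array([ 1.44610955e+00,  3.59318126e-01,  1.11597295e-02, -3.01523668e-04,
       -1.22408473e+00, -2.88109575e-01]), 'qd': array([ 0.00014594, -0.00198984,  0.00191035,  0.00174919, -0.00054376,
        0.00084728]), 'joint_efforts': array([-2.43378447e-03, -5.84161448e+01,  2.93751973e+01,  7.01556087e+00,
        1.01839556e-02, -4.89221293e-05]), 'eef_pos': array([0.27064873, 0.61793284, 0.24771978]), 'ee_rot': array([ 3.14012494e+00, -1.39348070e-04, -4.12898913e-01]), 'force': array([-0.18881252, -0.23658956,  0.45469198]), 'moment': array([ 0.00288349, -0.01637809,  0.00063066]), 'gripper_force': 0.0, 'width': 0.08751414233668864}
```

View pics/top0.png

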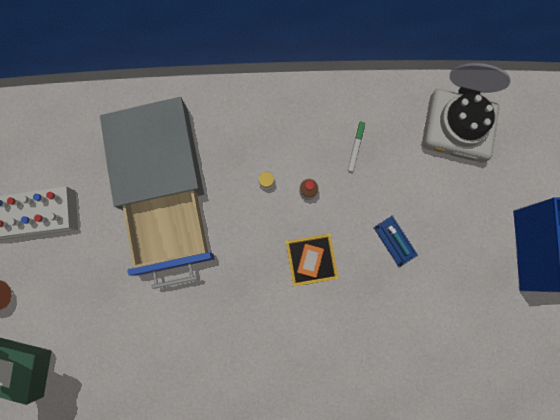

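View pics/scene0.png

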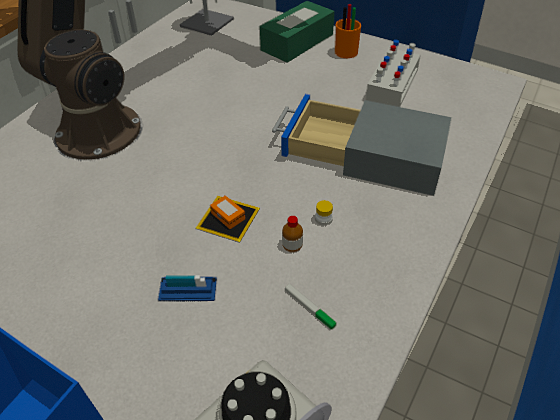

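Top view: pad centred about (311,260) with the orange box at (311,261). The drawer opens toward the robot with its handle at about (176,281), and the rack is at about (396,241) with a slide whose white end is low-right in the scene view (205,281). Now I'll measure.

```bash
cat > m.py <<'E'
from h import *
d=grab('top'); s=grab('scene')
def mask(d,lo,hi,roi):
    hsv=cv2.cvtColor(d['color'],cv2.COLOR_BGR2HSV); m=cv2.inRange(hsv,np.array(lo),np.array(hi))
    k=np.zeros_like(m); x0,y0,x1,y1=roi; k[y0:y1,x0:x1]=m[y0:y1,x0:x1]; return k
def rect(name,d,m,z):
    pts=np.argwhere(m>0)[:,::-1]; n,l,st,c=cv2.connectedComponentsWithStats(m)
    i=1+st[1:,4].argmax(); pts=np.argwhere(l==i)[:,::-1]
    P=plane(d,pts,z)[:,:2]; r=cv2.minAreaRect((P*1000).astype(np.float32))
    print(name,len(pts),np.round(r[0],1),np.round(r[1],1),round(r[2],1)); return r
rect('pad',d,mask(d,[20,120,100],[35,255,255],(270,220,350,300)),.002)
rect('pad scene',s,mask(s,[20,120,100],[35,255,255],(180,180,270,250)),.002)
rect('box',d,mask(d,[5,150,120],[17,255,255],(290,238,335,282)),.030)
rect('rack',d,mask(d,[95,100,30],[125,255,255],(360,200,430,280)),.012)
rect('rack sc',s,mask(s,[95,100,30],[125,255,255],(150,265,225,310)),.012)
rect('front',d,mask(d,[100,150,60],[125,255,255],(120,245,220,285)),.077)
rect('jar',d,mask(d,[20,120,100],[35,255,255],(250,165,280,195)),.045)
rect('cap',d,mask(d,[0,120,80],[8,255,255],(295,172,325,205)),.085)
a=cv2.resize(d['color'][205:275,360:430],(400,400),interpolation=2)
b=cv2.resize(s['color'][260:310,145:230],(400,235),interpolation=2)
c=cv2.resize(d['color'][245:300,120:220],(400,220),interpolation=2)
e=cv2.resize(d['color'][230:290,280:340],(400,400),interpolation=2)
o=np.zeros((600,800,3),np.uint8);o[:400,:400]=a;o[:400,400:]=e;o[400:,:400]=cv2.resize(b,(400,200));o[400:,400:]=cv2.resize(c,(400,200))
cv2.imwrite('pics/c1.png',o)
E
python3 m.py
```

```text
pad 509 [495.  -90.9] [108.8 108.6] 8.2
pad scene 373 [495.5 -94.3] [109.9 109.8] 7.7
box 333 [492.5 -86.1] [46.5 69.3] 72.8
rack 956 [ 533.1 -292.7] [112.2  53.7] 30.7
rack sc 1089 [ 538.  -301.5] [112.2  56. ] 30.0
front 461 [490.1 235. ] [ 13.5 190.3] 11.2
jar 171 [684.5  12.6] [33.9 31.9] 43.1
cap 86 [660.1 -87.7] [20.4 23.1] 88.1
```

View pics/c1.png

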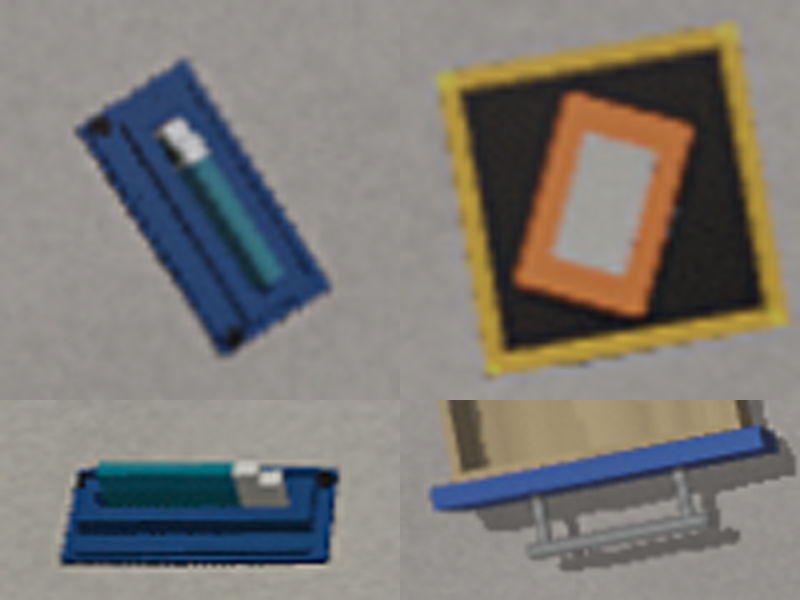

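The frosted, notched end is at the rack's +x,+y end: upper-left in the top view, and right in the scene crop. That puts the slide's x yaw at about 30°. The pad, box and drawer front all match the sizes given, so I'll move above the box.

>>> {"fn": "servo_tool", "kwargs": {"targets": [{"angular": [0,0,-6.5],"xyz": [0,0,0],"claw": 8.7},{"angular": [0,0,0],"xyz": [2.34,3.38,0],"claw": 8.7},{"angular": [0,0,0],"xyz": [2.34,3.38,0],"claw": 8.7},{"angular": [0,0,0],"xyz": [2.34,3.38,0],"claw": 8.7},{"angular": [0,0,0],"xyz": [2.34,3.38,0],"claw": 8.7},{"angular": [0,0,0],"xyz": [2.34,3.38,0],"claw": 8.7},{"angular": [0,0,0],"xyz": [2.34,3.38,0],"claw": 8.7},{"angular": [0,0,0],"xyz": [2.34,3.38,0],"claw": 8.7},{"angular": [0,0,0],"xyz": [2.34,3.38,0],"claw": 8.7},{"angular": [0,0,0],"xyz": [2.34,3.38,0],"claw": 8.7},{"angular": [0,0,0],"xyz": [2.34,3.38,0],"claw": 8.7},{"angular": [0,0,0],"xyz": [2.34,3.38,0],"claw": 8.7},{"angular": [0,0,0],"xyz": [2.34,3.38,0],"claw": 8.7},{"angular": [0,0,0],"xyz": [2.34,3.38,0],"claw": 8.7},{"angular": [0,0,0],"xyz": [2.34,3.38,0],"claw": 8.7},{"angular": [0,0,0],"xyz": [2.34,3.38,0],"claw": 8.7},{"angular": [0,0,0],"xyz": [2.34,3.38,0],"claw": 8.7},{"angular": [0,0,0],"xyz": [2.34,3.38,0],"claw": 8.7},{"angular": [0,0,0],"xyz": [2.34,3.38,0],"claw": 8.7}], "force": 25}}

```text
t: 2.1
eef_pos: [0.494, -0.089, 0.2487]
ee_rot: [-3.141, -0.0, -0.299]
force: [0.2, 2.0, 0.2]
width: 0.0868
gripper_force: 0.0
```

```bash
cat > go.py <<'E'
import sys,json
from h import *
s=monitor.get_state()
open('log.jsonl','a').write(json.dumps([list(map(float,s['q'])),list(map(float,s['eef_pos'])),list(map(float,s['ee_rot']))])+'\n')
def go(p,rpy,mid=False):
    """total shift (cm, tool axes after the turn) and turn (deg) to world pose"""
    R0=Ro.from_euler('xyz',s['ee_rot']); R1=Ro.from_euler('xyz',np.radians(rpy))
    print('turn',np.degrees((R0.inv()*R1).as_rotvec()).round(2),'shift after',(R1.inv().apply(np.array(p)-s['eef_pos'])*100).round(2),'shift before',(R0.inv().apply(np.array(p)-s['eef_pos'])*100).round(2))
E
cat > w.py <<'E'
from go import *
d=grab('wrist','w1.png')
hsv=cv2.cvtColor(d['color'],cv2.COLOR_BGR2HSV)
for n,lo,hi,z in [('box',[5,150,100],[17,255,255],.030),('pad',[20,120,80],[35,255,255],.002)]:
    m=cv2.inRange(hsv,np.array(lo),np.array(hi)); k,l,st,c=cv2.connectedComponentsWithStats(m)
    P=plane(d,np.argwhere(l==1+st[1:,4].argmax())[:,::-1],z)[:,:2]
    r=cv2.minAreaRect((P*1000).astype(np.float32)); print(n,np.round(r[0],1),np.round(r[1],1),round(r[2],1))
E
python3 w.py
```

```text
box [495.5 -85.7] [47.5 71.7] 72.9
pad [496.8 -89.7] [108.4 108.3] 8.1
```

View pics/w1.png

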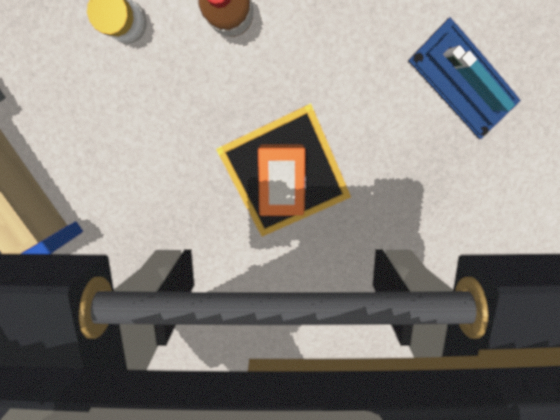

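The wrist view shows the box centred between the fingers at (282,180). Its measured position (494.5,-86 mm) agrees with the top view. Descend and grip.

>>> {"fn": "servo_tool", "kwargs": {"targets": [{"angular": [0,0,0],"xyz": [0,-0.24,4],"claw": 8.7},{"angular": [0,0,0],"xyz": [0,0,4],"claw": 8.7},{"angular": [0,0,0],"xyz": [0,0,4],"claw": 8.7},{"angular": [0,0,0],"xyz": [0,0,4],"claw": 8.7},{"angular": [0,0,0],"xyz": [0,0,3],"claw": 8.7},{"angular": [0,0,0],"xyz": [0,0,1.5],"claw": 8.7},{"angular": [0,0,0],"xyz": [0,0,1],"claw": 8.7},{"angular": [0,0,0],"xyz": [0,0,0],"claw": 3.5},{"angular": [0,0,0],"xyz": [0,0,0],"claw": 3.5},{"angular": [0,0,0],"xyz": [0,0,0],"claw": 3.5},{"angular": [0,0,0],"xyz": [0,0,0],"claw": 3.5},{"angular": [0,0,0],"xyz": [0,0,0],"claw": 3.5},{"angular": [0,0,0],"xyz": [0,0,0],"claw": 3.5},{"angular": [0,0,0],"xyz": [0,0,0],"claw": 3.5}], "force": 25}}

```text
t: 3.55
eef_pos: [0.4947, -0.085, 0.0341]
ee_rot: [-3.141, -0.001, -0.299]
force: [-1.3, -0.2, 6.3]
width: 0.0456
gripper_force: 25.0
```

>>> {"fn": "servo_tool", "kwargs": {"targets": [{"angular": [0,0,0],"xyz": [0,0,-2],"claw": 3.5},{"angular": [0,0,0],"xyz": [0,0,-4],"claw": 3.5},{"angular": [0,0,0],"xyz": [0,0,-4],"claw": 3.5},{"angular": [0,0,-7.1],"xyz": [0,0,-3],"claw": 3.5},{"angular": [0,0,-7.1],"xyz": [0,0,0],"claw": 3.5},{"angular": [0,0,-7.1],"xyz": [0,0,0],"claw": 3.5},{"angular": [0,0,-7.1],"xyz": [0,0,0],"claw": 3.5},{"angular": [0,0,0],"xyz": [1.73,-3.94,0],"claw": 3.5},{"angular": [0,0,0],"xyz": [1.73,-3.94,0],"claw": 3.5},{"angular": [0,0,0],"xyz": [1.73,-3.94,0],"claw": 3.5},{"angular": [0,0,0],"xyz": [1.73,-3.94,0],"claw": 3.5},{"angular": [0,0,0],"xyz": [1.73,-3.94,0],"claw": 3.5},{"angular": [0,0,0],"xyz": [1.73,-3.94,0],"claw": 3.5},{"angular": [0,0,0],"xyz": [1.73,-3.94,0],"claw": 3.5},{"angular": [0,0,0],"xyz": [1.73,-3.94,0],"claw": 3.5},{"angular": [0,0,0],"xyz": [0,0,0],"claw": 3.5},{"angular": [0,0,0],"xyz": [0,0,0],"claw": 3.5}]}}

```text
t: 5.25
eef_pos: [0.5683, 0.2521, 0.1626]
ee_rot: [3.141, 0.002, 0.198]
force: [-0.2, -0.8, -0.9]
width: 0.0454
gripper_force: 25.0
```

Run:
```python
from go import *
d=grab('wrist'); t=grab('scene')
o=np.vstack([cv2.resize(d['color'],(400,300)),cv2.resize(t['color'][60:270,160:480],(400,262))]); cv2.imwrite('pics/w2.png',o)
go([.5696,.2512,.058],[180,0,11.2]); print(s['width'])
for n,X in {'front':[.490,.235,.077],'handle':[.448,.227,.052],'floor':[.598,.257,.022]}.items(): print(n,proj(d,X),proj(t,X))
```

```text
turn [0.03 0.09 0.13] shift after [ 0.11  0.11 10.46] shift before [ 0.13  0.11 10.46]
0.04543664365437731
front [[285.72496943 332.14704723]] [[295.99215306 113.42308838]]
handle [[284.8477679  357.37930958]] [[280.31365424 118.09237332]]
floor [[285.06516245 165.97220695]] [[336.76884146 138.51384581]]
```

View pics/w2.png

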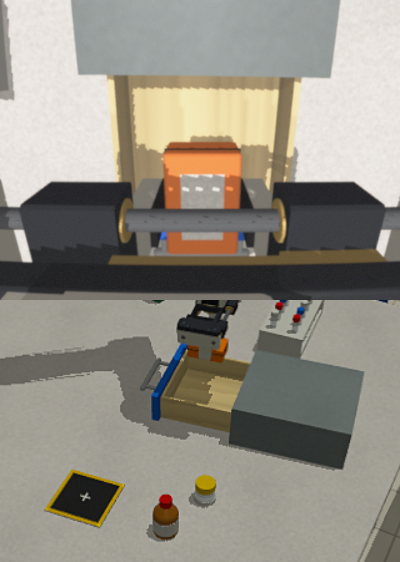

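The box is centred in the drawer's width and aligned with it, with its front at about (205,240) in the wrist crop. Lower, release and rise.

>>> {"fn": "servo_tool", "kwargs": {"targets": [{"angular": [0,0,0],"xyz": [0,0,3],"claw": 3.5},{"angular": [0,0,0],"xyz": [0,0,3],"claw": 3.5},{"angular": [0,0,0],"xyz": [0,0,2.4],"claw": 3.5},{"angular": [0,0,0],"xyz": [0,0,1.4],"claw": 3.5},{"angular": [0,0,0],"xyz": [0,0,0.8],"claw": 3.5},{"angular": [0,0,0],"xyz": [0,0,0],"claw": 3.5},{"angular": [0,0,0],"xyz": [0,0,0],"claw": 6.5},{"angular": [0,0,0],"xyz": [0,0,0],"claw": 6.5},{"angular": [0,0,0],"xyz": [0,0,0],"claw": 6.5},{"angular": [0,0,0],"xyz": [0,0,0],"claw": 6.5},{"angular": [0,0,0],"xyz": [0,0,-2],"claw": 6.5},{"angular": [0,0,0],"xyz": [0,0,-4],"claw": 6.5},{"angular": [0,0,0],"xyz": [0,0,-4],"claw": 6.5},{"angular": [0,0,0],"xyz": [0,0,0],"claw": 0},{"angular": [0,0,0],"xyz": [0,0,0],"claw": 0}]}}

```text
t: 6.85
eef_pos: [0.5692, 0.2517, 0.1592]
ee_rot: [-3.14, -0.003, 0.196]
force: [0.7, -0.7, -1.1]
width: 0.0544
gripper_force: 0.0
```

>>> {"fn": "servo_tool", "kwargs": {"targets": [{"angular": [0,0,0],"xyz": [-4.2,0,0],"claw": 0},{"angular": [0,0,0],"xyz": [-4.2,0,0],"claw": 0},{"angular": [0,0,0],"xyz": [-4.2,0,0],"claw": 0},{"angular": [0,0,0],"xyz": [-4.0,0,0],"claw": 0},{"angular": [0,0,0],"xyz": [0,0,3.5],"claw": 0},{"angular": [0,0,0],"xyz": [0,0,3.5],"claw": 0},{"angular": [0,0,0],"xyz": [0,0,2.9],"claw": 0},{"angular": [0,0,0],"xyz": [0,0,0],"claw": 0},{"angular": [0,0,0],"xyz": [0,0,0],"claw": 0}]}}

```text
t: 7.75
eef_pos: [0.4057, 0.2183, 0.0583]
ee_rot: [3.14, 0.002, 0.197]
force: [1.4, 1.4, -0.1]
width: 0.0004
gripper_force: 0.0
```

Run:
```python
from go import *
d=grab('wrist'); t=grab('scene')
o=np.vstack([cv2.resize(d['color'],(400,300)),cv2.resize(t['color'][60:270,160:480],(400,262))]); cv2.imwrite('pics/w3.png',o)
go([.448,.227,.06],[180,0,11.2])
```

```text
turn [0.11 0.1  0.06] shift after [ 4.31 -0.03 -0.17] shift before [ 4.31 -0.03 -0.18]
```

View pics/w3.png

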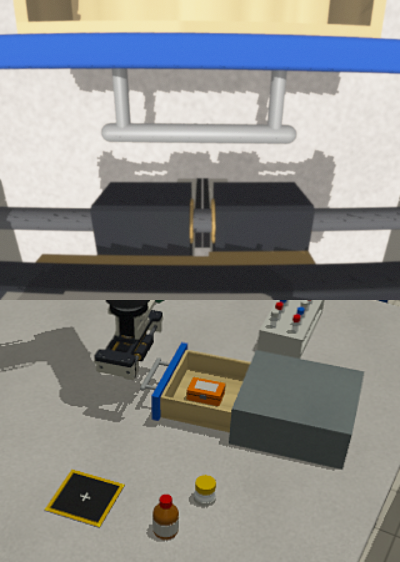

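The box lies flat in the drawer at (205,390), and the fingers are centred behind the handle bar at (200,130). Push.

>>> {"fn": "servo_tool", "kwargs": {"targets": [{"angular": [0,0,0],"xyz": [1.3,0,-0.15],"claw": 0},{"angular": [0,0,0],"xyz": [1,0,0],"claw": 0},{"angular": [0,0,0],"xyz": [1,0,0],"claw": 0},{"angular": [0,0,0],"xyz": [1.2,0,0],"claw": 0},{"angular": [0,0,0],"xyz": [1.3,0,0],"claw": 0},{"angular": [0,0,0],"xyz": [1.3,0,0],"claw": 0},{"angular": [0,0,0],"xyz": [1.3,0,0],"claw": 0},{"angular": [0,0,0],"xyz": [1.3,0,0],"claw": 0},{"angular": [0,0,0],"xyz": [1.3,0,0],"claw": 0},{"angular": [0,0,0],"xyz": [1.3,0,0],"claw": 0},{"angular": [0,0,0],"xyz": [1.2,0,0],"claw": 0},{"angular": [0,0,0],"xyz": [1.0,0,0],"claw": 0},{"angular": [0,0,0],"xyz": [0.8,0,0],"claw": 0},{"angular": [0,0,0],"xyz": [0.7,0,0],"claw": 0},{"angular": [0,0,0],"xyz": [0.5,0,0],"claw": 0}]}}

```text
t: 9.35
eef_pos: [0.5683, 0.2511, 0.06]
ee_rot: [-3.142, -0.0, 0.196]
force: [-0.4, -1.1, -1.2]
width: 0.0002
gripper_force: 0.6
```

>>> {"fn": "servo_tool", "kwargs": {"targets": [{"angular": [0,0,0],"xyz": [0.3,0,0],"claw": 0},{"angular": [0,0,0],"xyz": [0.3,0,0],"claw": 0},{"angular": [0,0,0],"xyz": [0.2,0,0],"claw": 0},{"angular": [0,0,0],"xyz": [0.2,0,0],"claw": 0}]}}

```text
t: 9.75
eef_pos: [0.5762, 0.2526, 0.0599]
ee_rot: [3.141, 0.003, 0.196]
force: [-13.5, 1.2, 8.9]
width: 0.0004
gripper_force: 6.6
```

```bash
python3 -c "
from go import *
print(s['force'])"
```

```text
[-13.53803532   1.23615023   8.92132637]
```

>>> {"fn": "servo_tool", "kwargs": {"targets": [{"angular": [0,0,0],"xyz": [0.1,0,0],"claw": 0},{"angular": [0,0,0],"xyz": [0.1,0,0],"claw": 0}]}}

```text
t: 9.95
eef_pos: [0.5763, 0.2525, 0.0599]
ee_rot: [3.141, 0.006, 0.196]
force: [-19.2, 1.1, 12.6]
width: 0.0003
gripper_force: 9.0
```

Run:
```python
from go import *
t=grab('scene'); cv2.imwrite('pics/s4.png',cv2.resize(t['color'][60:200,200:480],(560,280)))
```

```text
(no output)
```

View pics/s4.png

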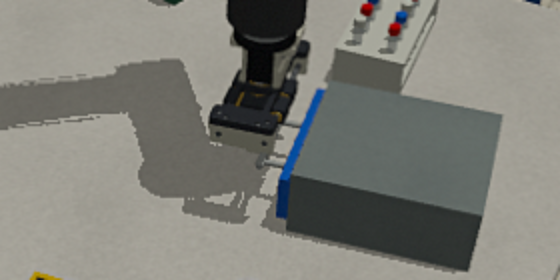

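The drawer is shut, with the blue front flush against the cabinet at (300,160), and it stopped firmly under the push. Back off and travel to the rack.

>>> {"fn": "servo_tool", "kwargs": {"targets": [{"angular": [0,0,0],"xyz": [-2,0,0],"claw": 0},{"angular": [0,0,0],"xyz": [-3,0,0],"claw": 4},{"angular": [0,0,0],"xyz": [0,0,-4.5],"claw": 4},{"angular": [0,0,0],"xyz": [0,0,-4.5],"claw": 4},{"angular": [0,0,0],"xyz": [0,0,-4.5],"claw": 4},{"angular": [0,0,0],"xyz": [-1.3,4.1,0],"claw": 4},{"angular": [0,0,0],"xyz": [-1.3,4.1,0],"claw": 4},{"angular": [0,0,0],"xyz": [-1.3,4.1,0],"claw": 4},{"angular": [0,0,0],"xyz": [-1.3,4.1,0],"claw": 4},{"angular": [0,0,0],"xyz": [-1.3,4.1,0],"claw": 4},{"angular": [0,0,0],"xyz": [-1.3,4.1,0],"claw": 4},{"angular": [0,0,0],"xyz": [-1.3,4.1,0],"claw": 4},{"angular": [0,0,0],"xyz": [-1.3,4.1,0],"claw": 4},{"angular": [0,0,0],"xyz": [-1.3,4.1,0],"claw": 4},{"angular": [0,0,0],"xyz": [-1.3,4.1,0],"claw": 4},{"angular": [0,0,0],"xyz": [-1.3,4.1,0],"claw": 4},{"angular": [0,0,0],"xyz": [-1.3,4.1,0],"claw": 4},{"angular": [0,0,0],"xyz": [0,0,0],"claw": 4}]}}

```text
t: 11.8
eef_pos: [0.4731, -0.2734, 0.1952]
ee_rot: [3.14, -0.001, 0.192]
force: [-0.1, 0.1, -0.1]
width: 0.04
gripper_force: 0.0
```

Run:
```python
from go import *
print(s['q'].round(3),s['eef_pos'])
d=grab('wrist','w5.png')
t=grab('top')
L=[json.loads(l) for l in open('log.jsonl')]
for l in L: print(np.round(l[0],3), np.round(l[1],4), np.round(np.hypot(*l[1][:2]),4), np.round(np.degrees(l[2]),1))
```

```text
[-1.650e-01  1.900e-01 -3.500e-01  1.000e-03 -1.030e+00  1.928e+00] [ 0.47310056 -0.27341586  0.19524964]
[ 0.214  0.071 -0.361 -0.    -1.138  1.058] [ 0.494  -0.089   0.2487] 0.502 [-180.    -0.   -17.2]
[ 0.731  0.339 -0.224 -0.    -1.009  1.038] [0.5683 0.2521 0.1626] 0.6217 [1.80e+02 1.00e-01 1.13e+01]
[ 0.923  0.235 -0.688  0.    -0.651  0.844] [0.4057 0.2183 0.0583] 0.4608 [1.799e+02 1.000e-01 1.130e+01]
[ 7.220e-01  4.590e-01 -3.080e-01 -1.000e-03 -8.060e-01  1.045e+00] [0.5762 0.2526 0.0599] 0.6291 [180.    0.2  11.2]
[ 0.721  0.461 -0.305 -0.003 -0.811  1.047] [0.5763 0.2525 0.0599] 0.6292 [180.    0.3  11.2]
[-1.650e-01  1.900e-01 -3.500e-01  1.000e-03 -1.030e+00  1.928e+00] [ 0.4731 -0.2734  0.1952] 0.5464 [179.9  -0.   11. ]
```

View pics/w5.png

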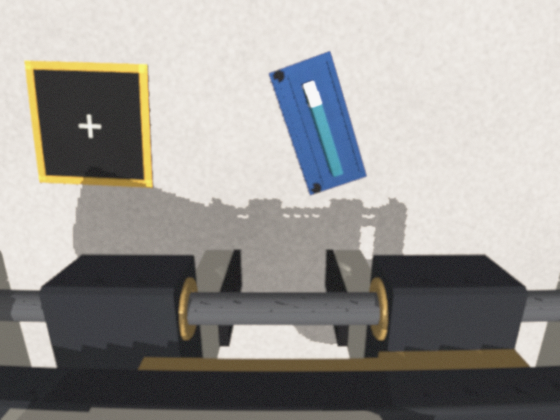

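The wrist view shows the pad cross at (90,127), and the slide from about (310,85) at the white end to (340,172) at the teal end.

```bash
cat > sl.py <<'E'
from go import *
d=grab('wrist'); hsv=cv2.cvtColor(d['color'],cv2.COLOR_BGR2HSV)
m=cv2.inRange(hsv,np.array([80,100,60]),np.array([97,255,255]))
k,l,st,c=cv2.connectedComponentsWithStats(m); px=np.argwhere(l==1+st[1:,4].argmax())[:,::-1]
r=cv2.minAreaRect((plane(d,px,.044)[:,:2]*1000).astype(np.float32)); print('teal',len(px),np.round(r[0],1),np.round(r[1],1),round(r[2],1))
x0,y0=px.min(0)-30; x1,y1=px.max(0)+30; x0,y0=max(x0,0),max(y0,0)
w=cv2.inRange(hsv,np.array([0,0,200]),np.array([180,40,255])); b=cv2.inRange(hsv,np.array([100,100,40]),np.array([125,255,255]))
k,l,st,c=cv2.connectedComponentsWithStats(b); pb=np.argwhere(l==1+st[1:,4].argmax())[:,::-1]
r=cv2.minAreaRect((plane(d,pb,.018)[:,:2]*1000).astype(np.float32)); print('rack',np.round(r[0],1),np.round(r[1],1),round(r[2],1))
h=cv2.fillConvexPoly(np.zeros_like(w),cv2.convexHull(pb.astype(np.int32)),255)
h=cv2.erode(h,np.ones((9,9)))
pw=np.argwhere((w&h)>0)[:,::-1]; r=cv2.minAreaRect((plane(d,pw,.044)[:,:2]*1000).astype(np.float32)); print('white',len(pw),np.round(r[0],1),np.round(r[1],1),round(r[2],1))
cross=cv2.inRange(hsv,np.array([0,0,120]),np.array([180,60,255]))
print('campos',-np.array(d['R']).T@d['t'])
cv2.imwrite('pics/crop.png',cv2.resize(d['color'][y0:y1,x0:x1],None,fx=5,fy=5))
E
python3 sl.py
python3 - <<'E'
import json,numpy as np
L=[json.loads(l)[:2] for l in open('log.jsonl')]+[[[1.446,.359,.0112,0,-1.224,-.288],[.27065,.61793,.24772]]]
A=[];B=[]
for q,p in L:
    f=q[1]-q[2]; rho=np.sqrt(p[0]**2+p[1]**2-.192**2)
    A+=[[1,0,np.sin(q[1]),np.cos(f),np.sin(f)],[0,1,np.cos(q[1]),-np.sin(f),np.cos(f)]];B+=[rho,p[2]]
x,*_=np.linalg.lstsq(np.array(A),np.array(B),rcond=None); print(x.round(4),(np.array(A)@x-B).round(4))
E
```

```text
teal 719 [ 526.6 -297.2] [55.8  8.3] 30.3
rack [ 535.8 -291.9] [108.   51.9] 30.3
white 284 [ 559.8 -278.7] [18.5  9. ] 32.4
campos [ 0.55198526 -0.2542302   0.33039212]
[ 1.000e-04 -1.514e-01  5.974e-01  4.651e-01 -1.400e-03] [ 0.0005 -0.0002 -0.0001 -0.     -0.0002 -0.0003 -0.0004  0.0003  0.001
  0.0005 -0.0006 -0.0004 -0.0003 -0.0002  0.      0.0004]
```

>>> {"fn": "servo_tool", "kwargs": {"targets": [{"angular": [8,0,0],"xyz": [0,0,0],"claw": 4},{"angular": [8,0,0],"xyz": [0,0,0],"claw": 4},{"angular": [8,0,0],"xyz": [0,0,0],"claw": 4},{"angular": [0,0,0],"xyz": [0,0,0],"claw": 4}]}}

```text
t: 12.35
eef_pos: [0.4742, -0.2703, 0.193]
ee_rot: [-2.717, 0.002, 0.195]
force: [-0.7, -0.9, -0.2]
width: 0.0397
gripper_force: 0.0
```

Run:
```python
from go import *
print(s['q'].round(4),s['eef_pos'],s['ee_rot'])
```

```text
[-0.4084  0.3818 -0.0152 -0.3486 -1.4351  2.2667] [ 0.47419104 -0.27034568  0.19299839] [-2.71670578e+00  2.14097142e-03  1.94520334e-01]
```

```bash
cat > kin.py <<'E'
import json,numpy as np
from scipy.spatial.transform import Rotation as Ro
from scipy.optimize import least_squares
L=[json.loads(l) for l in open('log.jsonl')]+[[[1.446,.359,.0112,0,-1.224,-.288],[.27065,.61793,.24772],[3.1401,0,-.4129]]]
def fk(q,p):
    # p: s4,s6,c6,h,D,off vectors (shoulder y, after q4 y, after q5 y)
    s4,s6,c6,h,D,o0,o4,o5=p
    A=Ro.from_euler('z',q[0]); B=A*Ro.from_euler('y',q[1]-q[2]); C=B*Ro.from_euler('x',s4*q[3]); E=C*Ro.from_euler('y',-q[4]); T=E*Ro.from_euler('y',np.pi/2)*Ro.from_euler('z',s6*q[5]+c6)
    P=A.apply([.5974*np.sin(q[1]),o0,h+.5974*np.cos(q[1])])+B.apply([.4651,0,0])+C.apply([0,o4,0])+E.apply([D,o5,0])
    return P,T
if __name__=='__main__':
  for s4 in (1,-1):
    for s6 in (1,-1):
      def f(x):
        o=[]
        for q,p,r in L:
            P,T=fk(q,[s4,s6,*x]); o+=list(P-p)+list((T.inv()*Ro.from_euler('xyz',r)).as_rotvec()*.3)
        return np.array(o)
      for c in (0,1.57,3.14,-1.57):
        r=least_squares(f,[c,.1,.25,-.1,-.05,-.05]); 
        if r.cost<1e-2: print(s4,s6,r.cost,r.x.round(4))
E
python3 kin.py
```

```text
-1 -1 1.8111600581283588e-06 [-1.5708e+00  2.0300e-01  3.5540e-01  8.0000e-04 -6.7890e-01  4.8640e-01]
-1 -1 1.8111600581267312e-06 [-1.5708e+00  2.0300e-01  3.5540e-01  8.0000e-04 -5.7425e+00  5.5499e+00]
-1 -1 1.8111600581262677e-06 [ 4.7124e+00  2.0300e-01  3.5540e-01  8.0000e-04 -6.4851e+00  6.2926e+00]
-1 -1 1.8111600581273835e-06 [-1.5708e+00  2.0300e-01  3.5540e-01  8.0000e-04  1.6063e+00 -1.7988e+00]
```

```bash
cat > plan.py <<'E'
from kin import *
P0=[-1,-1,-1.5708,.2030,.3554,0,-.192,0]
lo=np.array([-3.07,-1.43,-1.02,-3.03,-3.05,-3.03])+.05; hi=np.array([3.07,2.12,1.25,1.67,0,3.03])-.05
def ik(p,T,seeds):
    b=None
    for s in seeds:
        f=lambda q:(lambda P,R:np.r_[P-p,(R.inv()*T).as_rotvec()*.3])(*fk(q,P0))
        r=least_squares(f,np.clip(s,lo+1e-3,hi-1e-3),bounds=(lo,hi))
        if r.cost<1e-7 and (b is None or np.abs(r.x-s).max()<b[1]): b=(r.x,np.abs(r.x-s).max())
    return None if b is None else b[0]
def final(phi,th,fl):
    T=Ro.from_euler('z',phi,degrees=True)*Ro.from_euler('x',th,degrees=True)*Ro.from_euler('x',180,degrees=True)*Ro.from_euler('z',180*fl,degrees=True)
    return np.array([.496,-.091,.104])-T.apply([.047*(1-2*fl),0,.019]),T
if __name__=='__main__':
  rng=np.random.default_rng(0); q0=np.array([-.165,.19,-.35,0,-1.03,1.93])
  for fl in (0,1):
    T=Ro.from_euler('z',30.3,degrees=True)*Ro.from_euler('x',180,degrees=True)*Ro.from_euler('z',180*fl,degrees=True)
    qg=ik(np.array([.5189,-.3017,.044]),T,[q0,q0-[0,0,0,0,0,np.pi]]); print('grasp',fl,None if qg is None else qg.round(2))
    if qg is None: continue
    for phi in range(-180,180,20):
      p,T=final(phi,62,fl); q=ik(p,T,[qg]+[rng.uniform(lo,hi) for _ in range(12)])
      z=min((p+T.apply([a,b,-.044]))[2] for a in(-.039,.039) for b in (-.0965,.0965))
      if q is not None: print(fl,phi,q.round(2),'bodymin',z.round(3),'tcp',p.round(3))
E
python3 plan.py
```

```text
grasp 0 [-0.2   0.44 -0.39  0.   -0.74  2.3 ]
0 -180 [ 0.63  0.59 -0.75  0.86 -1.22 -2.94] bodymin 0.048 tcp [ 0.543 -0.074  0.113]
0 -80 [-0.85  0.27 -0.87 -1.86 -0.9   2.67] bodymin 0.048 tcp [ 0.471 -0.048  0.113]
0 -60 [-0.79  0.31 -0.67 -1.48 -1.03  2.46] bodymin 0.048 tcp [ 0.458 -0.059  0.113]
0 -40 [-0.74  0.4  -0.47 -1.22 -1.22  2.39] bodymin 0.048 tcp [ 0.449 -0.074  0.113]
0 -20 [-0.65  0.51 -0.28 -1.02 -1.42  2.39] bodymin 0.048 tcp [ 0.446 -0.091  0.113]
0 0 [-0.55  0.61 -0.09 -0.85 -1.62  2.43] bodymin 0.048 tcp [ 0.449 -0.108  0.113]
0 20 [-0.43  0.71  0.07 -0.7  -1.79  2.52] bodymin 0.048 tcp [ 0.458 -0.123  0.113]
0 40 [-0.29  0.79  0.19 -0.54 -1.92  2.64] bodymin 0.048 tcp [ 0.471 -0.134  0.113]
0 60 [-0.15  0.85  0.25 -0.36 -2.    2.8 ] bodymin 0.048 tcp [ 0.487 -0.14   0.113]
0 120 [ 0.28  0.84 -0.01  0.22 -1.78 -2.98] bodymin 0.048 tcp [ 0.534 -0.123  0.113]
0 140 [ 0.41  0.78 -0.22  0.4  -1.61 -2.9 ] bodymin 0.048 tcp [ 0.543 -0.108  0.113]
0 160 [ 0.54  0.69 -0.47  0.6  -1.41 -2.88] bodymin 0.048 tcp [ 0.546 -0.091  0.113]
grasp 1 [-0.2   0.44 -0.39 -0.   -0.74
[... 492 characters left out ...]
p [ 0.449 -0.108  0.113]
1 20 [-0.43  0.71  0.07 -0.7  -1.79 -0.63] bodymin 0.048 tcp [ 0.458 -0.123  0.113]
1 40 [-0.29  0.79  0.19 -0.54 -1.92 -0.5 ] bodymin 0.048 tcp [ 0.471 -0.134  0.113]
1 60 [-0.15  0.85  0.25 -0.36 -2.   -0.34] bodymin 0.048 tcp [ 0.487 -0.14   0.113]
1 80 [-0.01  0.88  0.24 -0.16 -2.   -0.15] bodymin 0.048 tcp [ 0.504 -0.14   0.113]
1 100 [ 0.14  0.88  0.15  0.04 -1.92  0.03] bodymin 0.048 tcp [ 0.521 -0.134  0.113]
1 120 [ 0.28  0.84 -0.01  0.22 -1.78  0.17] bodymin 0.048 tcp [ 0.534 -0.123  0.113]
1 140 [ 0.41  0.78 -0.22  0.4  -1.61  0.24] bodymin 0.048 tcp [ 0.543 -0.108  0.113]
1 160 [ 0.54  0.69 -0.47  0.6  -1.41  0.26] bodymin 0.048 tcp [ 0.546 -0.091  0.113]
```

>>> {"fn": "servo_tool", "kwargs": {"targets": [{"angular": [-8,0,0],"xyz": [0,0,0],"claw": 4},{"angular": [-8,0,0],"xyz": [0,0,0],"claw": 4},{"angular": [-8,0,0],"xyz": [0,0,0],"claw": 4},{"angular": [0,0,-6.4],"xyz": [0,0,0],"claw": 4},{"angular": [0,0,-6.4],"xyz": [0,0,0],"claw": 4},{"angular": [0,0,-6.4],"xyz": [0,0,0],"claw": 4},{"angular": [0,0,0],"xyz": [0,0,0],"claw": 4},{"angular": [0,0,0],"xyz": [0,0,0],"claw": 4}]}}

```text
t: 13.15
eef_pos: [0.474, -0.2685, 0.1956]
ee_rot: [3.14, -0.001, 0.53]
force: [-0.2, 0.5, -0.4]
width: 0.04
gripper_force: 0.0
```

```bash
python3 sl.py; python3 -c "
from go import *
print(s['eef_pos'],s['ee_rot'])
go([.5189,-.3017,.12],[180,0,30.3])"
```

```text
teal 733 [ 526.9 -295.8] [56.5 10.2] 30.3
rack [ 535.5 -290.6] [107.5  51.8] 30.4
white 272 [ 559.8 -278.1] [18.5  8.5] 33.4
campos [ 0.54319804 -0.22774075  0.33080304]
[ 0.47386243 -0.26871876  0.19541741] [ 3.14060344e+00 -6.02757356e-04  5.29811847e-01]
turn [ 0.06 -0.03  0.06] shift after [2.22 5.12 7.54] shift before [2.21 5.11 7.55]
```

>>> {"fn": "servo_tool", "kwargs": {"targets": [{"angular": [0,0,0],"xyz": [0.74,1.7,1],"claw": 3},{"angular": [0,0,0],"xyz": [0.74,1.7,2],"claw": 3},{"angular": [0,0,0],"xyz": [0.74,1.7,2],"claw": 3},{"angular": [0,0,0],"xyz": [0,0,2.1],"claw": 3},{"angular": [0,0,0],"xyz": [0,0,0],"claw": 3},{"angular": [0,0,0],"xyz": [0,0,0],"claw": 3}]}}

```text
t: 13.8
eef_pos: [0.5184, -0.3021, 0.1242]
ee_rot: [-3.141, 0.001, 0.53]
force: [-0.4, -1.0, 0.2]
width: 0.0297
gripper_force: 0.0
```

Run:
```python
from go import *
go([.5189,-.3017,.044],[180,0,30.3])
t=grab('top'); a=cv2.resize(t['color'][190:290,340:450],(440,400)); d=grab('scene'); b=cv2.resize(d['color'][220:320,140:240],(360,400)); cv2.imwrite('pics/t6.png',np.hstack([a,b]))
```

```text
turn [-0.02  0.05  0.09] shift after [ 0.07 -0.01  8.02] shift before [ 0.08 -0.01  8.02]
```

View pics/t6.png

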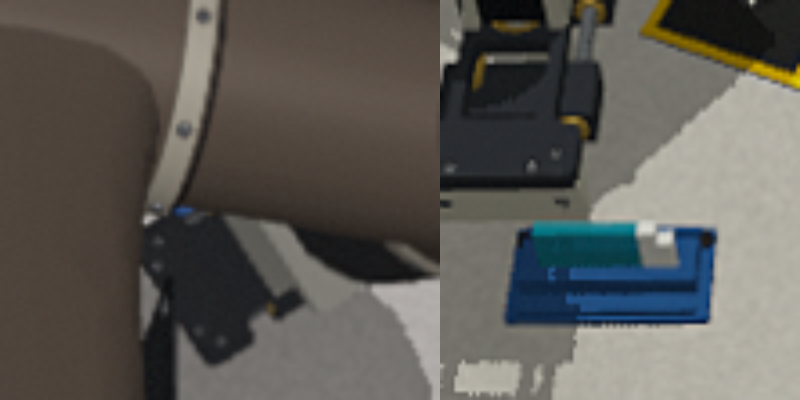

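The gripper stands above the clear end of the slide, and the notched white end is clear at (660,245). Descend, with a first gentle close.

>>> {"fn": "servo_tool", "kwargs": {"targets": [{"angular": [0,0,0],"xyz": [0,0,2.5],"claw": 3},{"angular": [0,0,0],"xyz": [0,0,2.5],"claw": 3},{"angular": [0,0,0],"xyz": [0,0,1.5],"claw": 3},{"angular": [0,0,0],"xyz": [0,0,1],"claw": 3},{"angular": [0,0,0],"xyz": [0,0,0.5],"claw": 3},{"angular": [0,0,0],"xyz": [0,0,0],"claw": 3},{"angular": [0,0,0],"xyz": [0,0,0],"claw": 0.4},{"angular": [0,0,0],"xyz": [0,0,0],"claw": 0.4},{"angular": [0,0,0],"xyz": [0,0,0],"claw": 0.4},{"angular": [0,0,0],"xyz": [0,0,0],"claw": 0.4},{"angular": [0,0,0],"xyz": [0,0,0],"claw": 0.4},{"angular": [0,0,0],"xyz": [0,0,0],"claw": 0.4}], "force": 12}}

```text
t: 15.1
eef_pos: [0.5189, -0.3022, 0.0446]
ee_rot: [3.141, -0.0, 0.532]
force: [0.3, 1.8, 5.4]
width: 0.0081
gripper_force: 12.0
```

>>> {"fn": "servo_tool", "kwargs": {"targets": [{"angular": [0,0,0],"xyz": [0,0,0],"claw": 0.4},{"angular": [0,0,0],"xyz": [0,0,-1],"claw": 0.4},{"angular": [0,0,0],"xyz": [0,0,-2],"claw": 0.4},{"angular": [0,0,0],"xyz": [0,0,-3.5],"claw": 0.4},{"angular": [0,0,0],"xyz": [0,0,-3.5],"claw": 0.4},{"angular": [0,0,0],"xyz": [0,0,-3.5],"claw": 0.4},{"angular": [0,0,7.2],"xyz": [0,0,-2],"claw": 0.4},{"angular": [0,0,7.2],"xyz": [0,0,0],"claw": 0.4},{"angular": [0,0,7.2],"xyz": [0,0,0],"claw": 0.4},{"angular": [0,0,7.2],"xyz": [0,0,0],"claw": 0.4},{"angular": [0,0,7.2],"xyz": [0,0,0],"claw": 0.4},{"angular": [0,0,7.2],"xyz": [0,0,0],"claw": 0.4},{"angular": [0,0,7.2],"xyz": [0,0,0],"claw": 0.4},{"angular": [0,0,0],"xyz": [0,0,0],"claw": 0.4}], "force": 30}}

```text
t: 16.5
eef_pos: [0.5182, -0.302, 0.1993]
ee_rot: [-3.141, 0.0, -0.35]
force: [0.2, -0.2, -0.4]
width: 0.0077
gripper_force: 30.0
```

>>> {"fn": "servo_tool", "kwargs": {"targets": [{"angular": [0,0,0],"xyz": [-2.35,-2.9,0],"claw": 0.4},{"angular": [0,0,0],"xyz": [-2.35,-2.9,0],"claw": 0.4},{"angular": [0,0,0],"xyz": [-2.35,-2.9,0],"claw": 0.4},{"angular": [0,0,0],"xyz": [-2.35,-2.9,0],"claw": 0.4},{"angular": [0,0,0],"xyz": [-2.35,-2.9,0],"claw": 0.4},{"angular": [0,0,0],"xyz": [-2.3,-2.9,0],"claw": 0.4},{"angular": [0,0,0],"xyz": [0,0,0],"claw": 0.4},{"angular": [5,0,0],"xyz": [0,0,0],"claw": 0.4},{"angular": [6,0,0],"xyz": [0,0,0],"claw": 0.4},{"angular": [6,0,0],"xyz": [0,0,0],"claw": 0.4},{"angular": [6,0,0],"xyz": [0,0,0],"claw": 0.4},{"angular": [6,0,0],"xyz": [0,0,0],"claw": 0.4},{"angular": [6,0,0],"xyz": [0,0,0],"claw": 0.4},{"angular": [6,0,0],"xyz": [0,0,0],"claw": 0.4},{"angular": [6,0,0],"xyz": [0,0,0],"claw": 0.4},{"angular": [6,0,0],"xyz": [0,0,0],"claw": 0.4},{"angular": [5,0,0],"xyz": [0,0,0],"claw": 0.4},{"angular": [4,0,0],"xyz": [0,0,0],"claw": 0.4},{"angular": [0,0,0],"xyz": [0,0,0],"claw": 0.4},{"angular": [0,0,0],"xyz": [0,0,0],"claw": 0.4}]}}

```text
t: 18.5
eef_pos: [0.4459, -0.0916, 0.1986]
ee_rot: [-2.061, -0.001, -0.349]
force: [1.3, 0.0, 0.0]
width: 0.0077
gripper_force: 30.0
```

Run:
```python
from go import *
from plan import final
print(s['q'].round(2),s['eef_pos'],np.degrees(s['ee_rot']).round(1),s['width'],s['gripper_force'])
p,T=final(-20,62,0); print(p); go(p,T.as_euler('xyz',degrees=True))
```

```text
[-0.65  0.36 -0.24 -1.   -1.52  2.23] [ 0.44587198 -0.09158113  0.19860099] [-1.181e+02 -1.000e-01 -2.000e+01] 0.007667276716103364 29.99967634677887
[ 0.44609672 -0.09068934  0.11291996]
turn [ 0.09 -0.    0.06] shift after [-0.01  7.52  4.1 ] shift before [-0.02  7.52  4.11]
```

>>> {"fn": "servo_tool", "kwargs": {"targets": [{"angular": [0,0,0],"xyz": [0,1.5,0.8],"claw": 0.4},{"angular": [0,0,0],"xyz": [0,2,1.1],"claw": 0.4},{"angular": [0,0,0],"xyz": [0,2,1.1],"claw": 0.4},{"angular": [0,0,0],"xyz": [0,1.5,0.8],"claw": 0.4},{"angular": [0,0,0],"xyz": [0,0.5,0.3],"claw": 0.4},{"angular": [0,0,0],"xyz": [0,0,0],"claw": 0.4},{"angular": [0,0,0],"xyz": [0,0,0],"claw": 0.4},{"angular": [0,0,0],"xyz": [0,0,0],"claw": 0.4},{"angular": [0,0,0],"xyz": [0,0,0],"claw": 0.4}]}}

```text
t: 19.4
eef_pos: [0.4464, -0.0899, 0.1144]
ee_rot: [-2.06, -0.002, -0.348]
force: [0.1, -0.2, -0.8]
width: 0.0076
gripper_force: 30.0
```

Run:
```python
from go import *
print(s['eef_pos'],np.degrees(s['ee_rot']).round(1),s['force'],s['width'])
R=Ro.from_euler('xyz',s['ee_rot']); X=s['eef_pos']+R.apply([.047,0,.019]); print('label exp',X)
t=grab('top'); d=grab('scene'); w=grab('wrist'); print(proj(t,X),proj(d,X),proj(w,X))
a=cv2.resize(t['color'][210:310,260:360],(400,400)); b=cv2.resize(d['color'][130:270,140:280],(400,400)); cv2.imwrite('pics/f7.png',np.hstack([a,b]))
hsv=cv2.cvtColor(t['color'],cv2.COLOR_BGR2HSV); m=cv2.inRange(hsv,np.array([40,80,40]),np.array([80,255,255])); m[:210]=0;m[310:]=0;m[:,:260]=0;m[:,360:]=0
q=np.argwhere(m)[:,::-1]; print('green',len(q), q.mean(0) if len(q) else '', plane(t,q.mean(0),.104) if len(q) else '')
```

```text
[ 0.44642495 -0.0899232   0.11438786] [-1.18e+02 -1.00e-01 -1.99e+01] [ 0.08498121 -0.21569968 -0.83663161] 0.007576908823243701
label exp [ 0.49634199 -0.09019189  0.10554382]
[[313.62578828 256.89801368]] [[224.98571714 183.79377757]] [[282.40894781 176.70933254]]
green 10 [305.6 270.3] [[ 0.46769149 -0.07182046  0.104     ]]
```

View pics/f7.png

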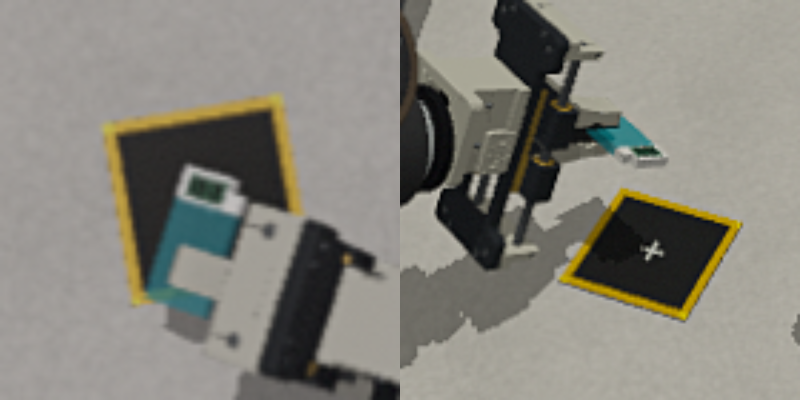

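The top view shows the green label facing up, unobstructed, at pixel (312,257) against an expected (313.6,257). The scene view agrees. Handing in.

```bash
python3 -c "
from h import *
s=monitor.get_state(); print(abs(s['qd']).max(),s['gripper_force']); print(order.job_done())"
```

```text
0.0066398519132404585 29.99951720237732
the job is handed in; nothing more can be done
None
```

The job is handed in: the box is in the fully shut drawer, and the gripper is holding the slide still with its frosted end over the pad's middle, about 10 cm up, turned 62° with the label facing up.

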